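Turn the row of parcel samples round into the test rack

TASK

At this parcel inspection bench the latest sample is tested first, so move the four sample jars from the old rack with the coloured plates into the four pockets of the new rack in reverse order, counted from the white block that each rack has at one end: the jar nearest the white block on the old rack goes into the pocket farthest from the white block on the new rack, and so on, until the jar farthest from the block stands in the pocket next to the block. Stand each jar upright on the floor of its own pocket and let go of it; do not drop or tip a jar, and leave the sandal where it lies.

Things in the scene. Friction and masses are not known exactly. Their poses are not given: they have to be found in the camera images.
- jar_red: loose upright round sample jar, white with a red lid, 40 mm diameter, 75 mm high (the red lid is the top 20 mm), about 90 g; origin at the centre of its underside, z up. It starts standing roughly centred on the red plate. Grip it across its diameter from above, best with the fingers closing across the row
- jar_blue: loose upright round sample jar, white with a blue lid, 40 mm diameter, 75 mm high (the blue lid is the top 20 mm), about 90 g; origin at the centre of its underside, z up. It starts standing roughly centred on the blue plate. Grip it across its diameter from above, best with the fingers closing across the row
- jar_green: loose upright round sample jar, white with a green lid, 40 mm diameter, 75 mm high (the green lid is the top 20 mm), about 90 g; origin at the centre of its underside, z up. It starts standing roughly centred on the green plate. Grip it across its diameter from above, best with the fingers closing across the row
- jar_yellow: loose upright round sample jar, white with a yellow lid, 40 mm diameter, 75 mm high (the yellow lid is the top 20 mm), about 90 g; origin at the centre of its underside, z up. It starts standing roughly centred on the yellow plate. Grip it across its diameter from above, best with the fingers closing across the row
- plate_red: fixed flat red plate, 62 x 62 x 4 mm, on the old rack (fixed black slab, 76 x 318 x 6 mm, a white block 30 mm high at its +y end). The four plates lie in one straight row 70 mm apart, in any colour order. Origin at the centre of its underside; y runs along the row towards the white block. Its top carries the jar; it stays and so shows where its jar stood
- plate_blue: fixed flat blue plate, 62 x 62 x 4 mm, on the old rack (fixed black slab, 76 x 318 x 6 mm, a white block 30 mm high at its +y end). The four plates lie in one straight row 70 mm apart, in any colour order. Origin at the centre of its underside; y runs along the row towards the white block. Its top carries the jar; it stays and so shows where its jar stood
- plate_green: fixed flat green plate, 62 x 62 x 4 mm, on the old rack (fixed black slab, 76 x 318 x 6 mm, a white block 30 mm high at its +y end). The four plates lie in one straight row 70 mm apart, in any colour order. Origin at the centre of its underside; y runs along the row towards the white block. Its top carries the jar; it stays and so shows where its jar stood
- plate_yellow: fixed flat yellow plate, 62 x 62 x 4 mm, on the old rack (fixed black slab, 76 x 318 x 6 mm, a white block 30 mm high at its +y end). The four plates lie in one straight row 70 mm apart, in any colour order. Origin at the centre of its underside; y runs along the row towards the white block. Its top carries the jar; it stays and so shows where its jar stood
- new_rack: new rack, fixed, empty: a row of 4 square pockets 66 mm wide inside; grey walls 4 mm thick, tops 18 mm above the table. Origin on the table below the row's middle; y runs along the row to the white block (y 146 to 174 mm, 30 mm high). Pocket centres at x 0, y +105 (next to the block), +35, -35, -105 mm; floors at z 6 mm. Either rack may be nearer the robot; both run roughly left to right
- sandal: bystander: a wooden-soled sandal with three dark straps, about 290 x 90 x 65 mm, lying loose to the robot's left of the racks; origin at the middle of its underside, x towards the toe
Things that resemble listed ones, but are neither listed nor needed, are in the scene too. Leave any black look-alike of the jar_yellow alone.

How it is judged:
At the end, for the whole second after the job is handed in: Each jar stands in its own pocket (within 17 mm of its centre each way, 4 mm of its floor, 0.1 rad of upright), released, under 0.02 m/s; the jars' order from the new rack's white block is the reverse of the order of their like-coloured plates from the old rack's block (x of jar_red in the frame of new_rack between -0.017 and 0.017 m and (y of jar_red in the frame of new_rack between 0.088 and 0.122 m or y of jar_red in the frame of new_rack between 0.018 and 0.052 m or y of jar_red in the frame of new_rack between -0.052 and -0.018 m or y of jar_red in the frame of new_rack between -0.122 and -0.088 m) and z of jar_red in the frame of new_rack between 0.002 and 0.01 m and angle between each of jar_red, jar_blue, jar_green, jar_yellow's own z axis and vertical below 0.1 rad and linear speed of each of jar_red, jar_blue, jar_green, jar_yellow below 0.02 m/s and contact force between each of jar_red, jar_blue, jar_green, jar_yellow and the fingers below 0.1 N and x of jar_blue in the frame of new_rack between -0.017 and 0.017 m and (y of jar_blue in the frame of new_rack between 0.088 and 0.122 m or y of jar_blue in the frame of new_rack between 0.018 and 0.052 m or y of jar_blue in the frame of new_rack between -0.052 and -0.018 m or y of jar_blue in the frame of new_rack between -0.122 and -0.088 m) and z of jar_blue in the frame of new_rack between 0.002 and 0.01 m and x of jar_green in the frame of new_rack between -0.017 and 0.017 m and (y of jar_green in the frame of new_rack between 0.088 and 0.122 m or y of jar_green in the frame of new_rack between 0.018 and 0.052 m or y of jar_green in the frame of new_rack between -0.052 and -0.018 m or y of jar_green in the frame of new_rack between -0.122 and -0.088 m) and z of jar_green in the frame of new_rack between 0.002 and 0.01 m and x of jar_yellow in the frame of new_rack between -0.017 and 0.017 m and (y of jar_yellow in the frame of new_rack between 0.088 and 0.122 m or y of jar_yellow in the frame of new_rack between 0.018 and 0.052 m or y of jar_yellow in the frame of new_rack between -0.052 and -0.018 m or y of jar_yellow in the frame of new_rack between -0.122 and -0.088 m) and z of jar_yellow in the frame of new_rack between 0.002 and 0.01 m and ((y of plate_red in the frame of plate_blue above 0 m and ((y of jar_blue in the frame of new_rack above 0.07 m and y of jar_red in the frame of new_rack below 0.07 m) or (y of jar_blue in the frame of new_rack above 0 m and y of jar_red in the frame of new_rack below 0 m) or (y of jar_blue in the frame of new_rack above -0.07 m and y of jar_red in the frame of new_rack below -0.07 m))) or (y of plate_red in the frame of plate_blue below 0 m and ((y of jar_red in the frame of new_rack above 0.07 m and y of jar_blue in the frame of new_rack below 0.07 m) or (y of jar_red in the frame of new_rack above 0 m and y of jar_blue in the frame of new_rack below 0 m) or (y of jar_red in the frame of new_rack above -0.07 m and y of jar_blue in the frame of new_rack below -0.07 m)))) and ((y of plate_red in the frame of plate_green above 0 m and ((y of jar_green in the frame of new_rack above 0.07 m and y of jar_red in the frame of new_rack below 0.07 m) or (y of jar_green in the frame of new_rack above 0 m and y of jar_red in the frame of new_rack below 0 m) or (y of jar_green in the frame of new_rack above -0.07 m and y of jar_red in the frame of new_rack below -0.07 m))) or (y of plate_red in the frame of plate_green below 0 m and ((y of jar_red in the frame of new_rack above 0.07 m and y of jar_green in the frame of new_rack below 0.07 m) or (y of jar_red in the frame of new_rack above 0 m and y of jar_green in the frame of new_rack below 0 m) or (y of jar_red in the frame of new_rack above -0.07 m and y of jar_green in the frame of new_rack below -0.07 m)))) and ((y of plate_red in the frame of plate_yellow above 0 m and ((y of jar_yellow in the frame of new_rack above 0.07 m and y of jar_red in the frame of new_rack below 0.07 m) or (y of jar_yellow in the frame of new_rack above 0 m and y of jar_red in the frame of new_rack below 0 m) or (y of jar_yellow in the frame of new_rack above -0.07 m and y of jar_red in the frame of new_rack below -0.07 m))) or (y of plate_red in the frame of plate_yellow below 0 m and ((y of jar_red in the frame of new_rack above 0.07 m and y of jar_yellow in the frame of new_rack below 0.07 m) or (y of jar_red in the frame of new_rack above 0 m and y of jar_yellow in the frame of new_rack below 0 m) or (y of jar_red in the frame of new_rack above -0.07 m and y of jar_yellow in the frame of new_rack below -0.07 m)))) and ((y of plate_blue in the frame of plate_green above 0 m and ((y of jar_green in the frame of new_rack above 0.07 m and y of jar_blue in the frame of new_rack below 0.07 m) or (y of jar_green in the frame of new_rack above 0 m and y of jar_blue in the frame of new_rack below 0 m) or (y of jar_green in the frame of new_rack above -0.07 m and y of jar_blue in the frame of new_rack below -0.07 m))) or (y of plate_blue in the frame of plate_green below 0 m and ((y of jar_blue in the frame of new_rack above 0.07 m and y of jar_green in the frame of new_rack below 0.07 m) or (y of jar_blue in the frame of new_rack above 0 m and y of jar_green in the frame of new_rack below 0 m) or (y of jar_blue in the frame of new_rack above -0.07 m and y of jar_green in the frame of new_rack below -0.07 m)))) and ((y of plate_blue in the frame of plate_yellow above 0 m and ((y of jar_yellow in the frame of new_rack above 0.07 m and y of jar_blue in the frame of new_rack below 0.07 m) or (y of jar_yellow in the frame of new_rack above 0 m and y of jar_blue in the frame of new_rack below 0 m) or (y of jar_yellow in the frame of new_rack above -0.07 m and y of jar_blue in the frame of new_rack below -0.07 m))) or (y of plate_blue in the frame of plate_yellow below 0 m and ((y of jar_blue in the frame of new_rack above 0.07 m and y of jar_yellow in the frame of new_rack below 0.07 m) or (y of jar_blue in the frame of new_rack above 0 m and y of jar_yellow in the frame of new_rack below 0 m) or (y of jar_blue in the frame of new_rack above -0.07 m and y of jar_yellow in the frame of new_rack below -0.07 m)))) and ((y of plate_green in the frame of plate_yellow above 0 m and ((y of jar_yellow in the frame of new_rack above 0.07 m and y of jar_green in the frame of new_rack below 0.07 m) or (y of jar_yellow in the frame of new_rack above 0 m and y of jar_green in the frame of new_rack below 0 m) or (y of jar_yellow in the frame of new_rack above -0.07 m and y of jar_green in the frame of new_rack below -0.07 m))) or (y of plate_green in the frame of plate_yellow below 0 m and ((y of jar_green in the frame of new_rack above 0.07 m and y of jar_yellow in the frame of new_rack below 0.07 m) or (y of jar_green in the frame of new_rack above 0 m and y of jar_yellow in the frame of new_rack below 0 m) or (y of jar_green in the frame of new_rack above -0.07 m and y of jar_yellow in the frame of new_rack below -0.07 m))))); the robot touches nothing.
It fails at once if a jar is tipped over (more than about 40 degrees) (angle between any of jar_red, jar_blue, jar_green, jar_yellow's own z axis and vertical above 0.7 rad).
It fails at once if a jar is dropped or thrown (out of the fingers and faster than 0.8 m/s: a fall of more than about 30 mm) ((contact force between jar_red and the fingers below 0.05 N and linear speed of jar_red above 0.8 m/s) or (contact force between jar_blue and the fingers below 0.05 N and linear speed of jar_blue above 0.8 m/s) or (contact force between jar_green and the fingers below 0.05 N and linear speed of jar_green above 0.8 m/s) or (contact force between jar_yellow and the fingers below 0.05 N and linear speed of jar_yellow above 0.8 m/s)).
It fails at once if the sandal is moved more than 15 mm (distance of sandal from where it was at the start of the episode above 0.015 m).
It also fails if it takes over 90 s, if anything falls off the work surface, if the arm or the gripper's body presses on something with over 40 N, if the wrist force passes 120 N, or if a joint passes its speed limit or range.

ROBOT

A 6-joint arm with a two-finger parallel gripper is mounted at the origin on the work surface. World frame = base frame: x ahead of the robot, y to its left, z up, the work surface at z = 0. Lengths are in m, angles in rad, forces in N, time in s.
With the tool pointing down it reaches from about 0.35 to 0.95 m from the base axis. Payload 17.4 kg.
Tool frame: the origin (TCP) lies between the finger pads; the fingertips stand 19 mm ahead of it and the grasp point (between the pads) is the TCP; z points along the fingers, y is the line along which they close (so a half turn about z gives the same grasp; the last joint's range is limited). The gripper opens to 93 mm and grips with 3 to 60 N. Pads are 15 mm wide; open, the fingers measure 128 mm over their backs; the gripper's body (75 mm by 188 mm) begins 65 mm behind the grasp point.
Start: joints at [-1.198, 0.116, 1.442, -0, 1.584, -0.038], TCP at [0.27, -0.619, 0.208] pointing down, gripper open.
Joint ranges: [-2.83, 2.83], [-0.83, 2.19], [0.07, 2.5], [-1.14, 4.28], [0.01, 3], [-2.97, 2.97]. Speed limits (rad/s): [1.89, 1.89, 2.22, 3.14, 3.14, 3.14].

INTERFACE

Orientations are given as a rotation vector (axis times angle).
In Python, from workcell import robot, viewer, nets gives the robot as it stands.
- The arm moves only by the tool drive_tool, never from a script. Its argument "series" is one flat list of numbers, 7 for each row, row after row: the turn, a rotation vector about the tool's x, y, z scaled (see below), then the shift along the tool's x, y, z scaled (see below), then the opening, from -1 (shut) to 1 (fully open). In form: [wx, wy, wz, x, y, z, claw, wx, wy, wz, x, y, z, claw, ...]. A call has 1 to 10 rows; each row shifts and turns the commanded pose from where the row before left it, along the tool's axes as they then stand; what a row does not reach is not made up. The controller multiplies each number of a shift by 0.03 m and each number of a turn by 0.12 rad. A row lasts 1/12 s, in which the tool goes at most 41.7 mm and 7.16 degrees, less where a joint would pass 70% of its speed; a pose out of reach is approached as far as the arm can. A call with a number of a shift or a turn outside -1 to 1 is refused whole. A call with a gripper value outside its range is refused whole. The fingers move at their own pace and stop on an object; "newtons" is the grip in N (left out, the last holds). Time passes only in rows, so rows that do not move let the fingers close. It gives the time, the measured TCP pose, the force, the opening and the grip force at its end, in the units of the state.
- robot.observe(): the state, without advancing time (a new reading comes with each control period).
- viewer.grab_frame(name): name is "scene" or "top" or "wrist"; returns the picture (480x640x3 uint8, red, green, blue); there is no depth.
- viewer.camera_info(name): a dict with "K" (3x3 intrinsics, pixels), "T" (4x4, takes a point from camera to world coordinates). Camera axes: x right, y up, looking along -z (the intrinsics and any distortion apply to the point x, -y, -z); pixel columns grow to the right and rows downward; lengths in m; the calibration is good to about 2 mm. A picture is of the moment at which its call begins: read the wrist's pose just before it. camera_info takes no time and is no camera call; for the wrist camera it gives the pose at the moment of the call.
- robot.close_job(): hands the job in; it is judged then, once.
Trained networks look in the newest picture that a camera, given by its name, has taken for a name from the list of things; names that differ only in an ending like _2 or _b are one class to them, and where a whole thing is asked for, a point or a joint stands for the part that bears it (a point fixed in the world has none). Each returns a list of dicts, best first, with "confidence" (0 to 1); they miss things now and then, are a little off and sometimes report something else, mostly with a low value. They report only what shows in the picture. A call takes as long as a camera call. They do not tell look-alikes from the thing itself.
- nets.trace(camera, thing): "mask" (480x640 bool, what is visible of it) and "extent" ([left, top, right, bottom] in pixels, round what is visible of it).
The state is a dict: "time": time; "q": joint angles; "qvel": joint speeds; "tau": joint torques, N m; "eef_pos": TCP position; "eef_rot": TCP orientation; "ft_force": force on the tool from outside, world axes, zero at the start; "moment": the same for the moment, N m; "width": opening from 0.0 (shut) to 1.0 (fully open); "gripper_force": force on a finger pad.
Only numpy, scipy, OpenCV 4.12 (cv2) and the standard library are available. Lean on these libraries where they do the work, as an engineer would, in place of code of your own. Each camera call takes 0.05 s, during which the arm holds its last target. There are 200 camera calls.

## Working session

There is one attempt and no reset: what is moved stays moved. The work goes in short steps, Python scripts to look and compute and a tool call to move; the robot and the scene stay as the last step left them, time stands still between calls to the robot, and variables do not carry over. Pictures are saved under pics/ and viewed, at most 14 in all, crops included, and the job is handed in when it is done.

Besides the shell and the picture viewer there is one more tool, called after "Call:" as name(argument=value, ...), one argument or row to a line, values as JSON. drive_tool: Moves the arm, as the interface text tells. Shifts and turns lie within -1 to 1; 1 stands for 0.03 m of shift or 0.12 rad of turn. Its arguments: {"type":"object","properties":{"series":{"type":"array","items":{"type":"number"}},"newtons":{"type":"number"}},"required":["series"]}

```bash
mkdir -p pics
python3 - <<'E'
from workcell import robot, viewer, nets
import cv2
print(robot.observe())
for n in ("top","scene"):
    f=viewer.grab_frame(n); cv2.imwrite(f"pics/{n}0.png",f[:,:,::-1]); print(n,viewer.camera_info(n))
E
```

```text
{'time': 0.0, 'q': array([-1.19777549e+00,  1.16455928e-01,  1.44224095e+00,  1.17700864e-05,
        1.58401331e+00, -3.77919642e-02]), 'qvel': array([-0.00137804, -0.00035618,  0.00098891, -0.00070447, -0.00011058,
       -0.00029003]), 'tau': array([-5.59108259e-03, -7.21283627e+01, -6.22613096e+01,  7.74925528e-02,
        2.37981789e-02, -1.48077124e-04]), 'eef_pos': array([ 0.26948632, -0.61863769,  0.20714056]), 'eef_rot': array([-3.07446994e+00, -6.40550134e-01,  2.74534322e-04]), 'ft_force': array([ 0.39713464,  1.14978987, -0.49223449]), 'moment': array([0.00165883, 0.02100482, 0.00519088]), 'gripper_force': 0.0, 'width': 0.997710035390378}
top {'K': array([[482.65349112,   0.        , 316.06097167],
       [  0.        , 482.65349112, 231.24122717],
       [  0.        ,   0.        ,   1.        ]]), 'T': array([[-0.02252667,  0.98940072, -0.14345299,  0.49561477],
       [-0.99961447, -0.02462024, -0.01283549,  0.11868437],
       [-0.01623129,  0.14310855,  0.98957389,  1.01380764],
       [ 0.        ,  0.        ,  0.        ,  1.        ]])}
scene {'K': array([[563.89570272,   0.        , 314.132598  ],
       [  0.        , 563.89570272, 234.02531133],
       [  0.        ,   0.        ,   1.        ]]), 'T': array([[ 0.78065569, -0.35041574,  0.51747995,  1.12728244],
       [ 0.62487274,  0.42370865, -0.6557477 , -0.48426951],
       [ 0.01052359,  0.83527229,  0.54973581,  0.57994342],
       [ 0.        ,  0.        ,  0.        ,  1.        ]])}
```

View pics/top0.png

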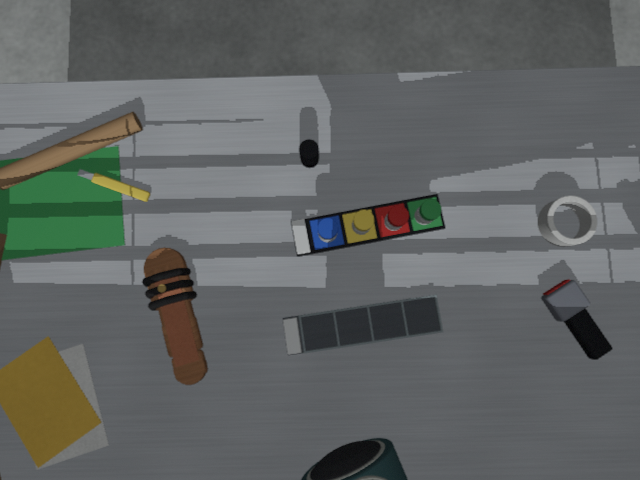

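View pics/scene0.png

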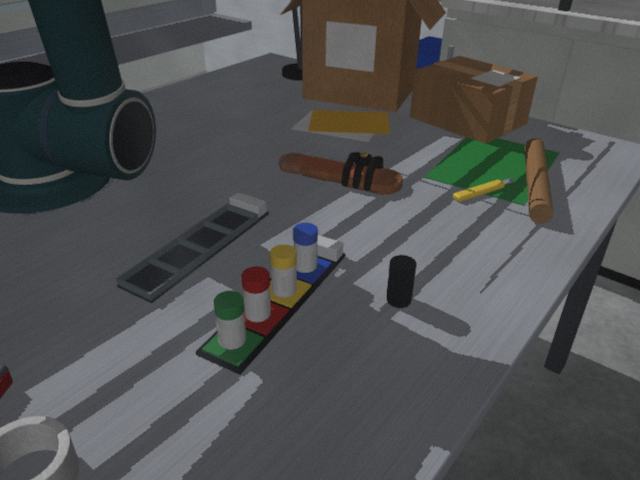

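The top view shows the old rack with its white block at the left (300,237), then blue (327,230), yellow (361,223), red (396,216) and green (428,211). The new rack is nearer the robot, with its block at (292,335) and pockets at about (319,331), (353,326), (387,320) and (421,316). In the scene view the sandal lies at robot left.

Things that could be mistaken for the jars: the black jar at top (309,153), scene (400,282), which I leave alone, the yellow knife at top (120,187), the mug ring at (568,221), and the green mat at (60,200).

The choice is the four coloured-lid jars on the plates. I'll measure them by silhouette fit.

```bash
cat > h.py <<'E'
from workcell import robot, viewer, nets
import numpy as np, cv2
from scipy.optimize import minimize
def proj(P,info):
    c=(np.c_[P,np.ones(len(P))]@np.linalg.inv(info["T"]).T)[:,:3]*[1,-1,-1]
    u=c@info["K"].T
    return u[:,:2]/u[:,2:]
def unproj(uv,z,info):
    d=np.linalg.solve(info["K"],[*uv,1])*[1,-1,-1]; d=info["T"][:3,:3]@d; o=info["T"][:3,3]
    return o+d*(z-o[2])/d[2]
def place(P,p):
    c,s=np.cos(p[2]),np.sin(p[2]); return P@np.array([[c,s,0],[-s,c,0],[0,0,1]])+[p[0],p[1],0]
def sil(P,info):
    m=np.zeros((480*4,640*4),np.uint8); u=proj(P,info)*4+1.5
    cv2.fillConvexPoly(m,cv2.convexHull(u.astype(np.float32)).round().astype(np.int32),1); return m>0
def fit(P,masks,infos,p0,nd):
    big=[np.kron(m,np.ones((4,4),bool)) for m in masks]
    def cost(p):
        p=np.r_[p,p0[nd:]]; t=0
        for b,i in zip(big,infos):
            s=sil(place(P,p),i); t+=1-(s&b).sum()/(s|b).sum()
        return t
    S=np.vstack([p0[:nd]]+[np.array(p0[:nd])+d for d in np.diag([.015,.015,.08][:nd])])
    r=minimize(cost,p0[:nd],method="Nelder-Mead",options=dict(initial_simplex=S,xatol=2e-4,fatol=1e-4)); return r.x,r.fun/len(big)
def box(x,y0,y1,z0,z1): return np.array([[a,b,c] for a in(-x,x) for b in(y0,y1) for c in(z0,z1)])
th=np.linspace(0,2*np.pi,40)
def cyl(z0): return np.vstack([np.c_[.02*np.cos(th),.02*np.sin(th),0*th+z] for z in(z0,z0+.075)])
RACK=np.vstack([box(.037,-.142,.146,0,.018),box(.037,.146,.174,0,.03)])
E
python3 - <<'E'
from h import *
I={n:viewer.camera_info(n) for n in("top","scene")}
F={n:viewer.grab_frame(n) for n in I}
def both(t,P,nd,p0=None):
    ms=[];inf=[]
    for n in I:
        r=nets.trace(n,t)
        if r: ms.append(r[0]["mask"]); inf.append(I[n]); print(t,n,round(r[0]["confidence"],2),np.round(r[0]["extent"]), len(r))
        if n=="top" and p0 is None:
            e=r[0]["extent"]; p0=np.r_[unproj([(e[0]+e[2])/2,(e[1]+e[3])/2],P[:,2].mean(),I[n])[:2],0.17]
    for m,i in zip(ms,inf): print("   one",*fit(P,[m],[i],p0,nd))
    p,c=fit(P,ms,inf,p0,nd); print("   both",p.round(4),round(c,3))
both("new_rack",RACK,3)
for c in("blue","yellow","red","green"):
    both("jar_"+c,cyl(.010),2)
# plates by pixel centre from top
for uv in((327,230),(361,223),(396,216),(428,211)): print(unproj(uv,.085,I["top"]).round(3))
cv2.imwrite("pics/crop.png",cv2.resize(F["top"][130:370,270:460,::-1],None,fx=2.4,fy=2.4,interpolation=2))
E
```

```text
new_rack top 0.77 [283. 296. 444. 354.] 1
new_rack scene 0.88 [115. 194. 268. 302.] 1
   one [0.44884949 0.02511619 0.12365063] 0.02417498081350733
   one [0.45537117 0.02647517 0.11295556] 0.04941150344214973
   both [0.4503 0.025  0.1295] 0.079
jar_blue top 0.64 [320. 216. 340. 241.] 1
jar_blue scene 0.82 [294. 223. 319. 276.] 1
   one [0.63741072 0.1080152 ] 0.08423550348509568
   one [0.64110394 0.10897154] 0.0668481390357536
   both [0.6398 0.1087] 0.113
jar_yellow top 0.95 [352. 208. 376. 231.] 2
jar_yellow scene 0.78 [389. 255. 415. 313.] 2
   one [0.6512239  0.03726432] 0.04765851636966434
   one [0.65731827 0.03352112] 1.0
   both [0.6512 0.0373] 0.524
jar_red top 0.66 [385. 207. 409. 229.] 1
jar_red scene 0.98 [242. 265. 274. 324.] 2
   one [ 0.65800453 -0.03179638] 0.08580036678019387
   one [ 0.66123186 -0.02942988] 0.04101296043656211
   both [ 0.6594 -0.0302] 0.121
jar_green top 0.57 [415. 198. 444. 225.] 1
   one [ 0.66836334 -0.09409417] 0.0866198887007017
   both [ 0.6684 -0.0941] 0.087
[0.632 0.109 0.085]
[0.644 0.043 0.085]
[ 0.656 -0.026  0.085]
[ 0.665 -0.088  0.085]
```

View pics/crop.png

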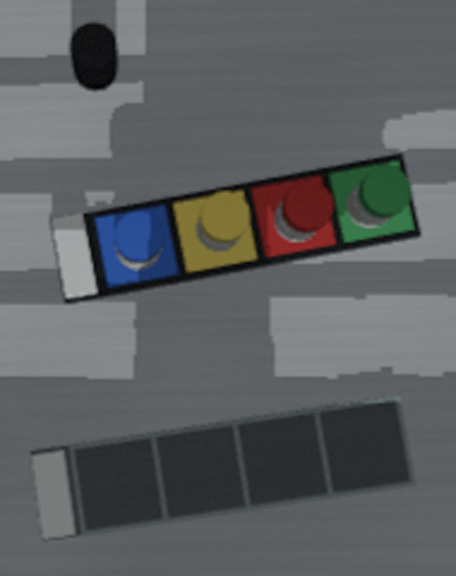

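The crop confirms the order from the block: blue (135,240), yellow (225,220), red (305,205), green (385,190), all on matching plates. The black look-alike at (95,55) stays out of it. Pockets: blue goes to the farthest, then yellow, red, and green next to the block. I'll move now.

Call:
drive_tool(
  series=[0,0,-1,1,0,0,1,0,0,-1,1,0,0,1,0,0,-1,1,0,0,1,0,0,-1,1,0,0,1,0,0,-1,1,0,0,1,0,0,-1,1,0,0,1,0,0,-1,1,0,0,1,0,0,-1,1,0,0,1,0,0,-1,1,0,0,1,0,0,-1,1,0,0,1],
  newtons=20,
)

```text
time: 1.53
eef_pos: [0.4342, -0.3875, 0.2077]
eef_rot: [-2.169, -2.272, -0.0]
ft_force: [0.6, -0.6, 0.5]
width: 0.997
gripper_force: 0.0
```

```bash
cat > go.py <<'E'
import sys
from workcell import robot
import numpy as np
from scipy.spatial.transform import Rotation as R
def go(x,y,z,yaw):
    """units still to go (tool axes) to TCP x,y,z with tool y at angle yaw"""
    s=robot.observe(); r=R.from_rotvec(s["eef_rot"]); M=r.as_matrix()
    G=np.c_[[-np.sin(yaw)*-1*-1*-1,np.cos(yaw)*-1*-1*1,0],[np.cos(yaw),np.sin(yaw),0],[0,0,-1]]
    G[:,0]=np.cross(G[:,1],G[:,2])
    turn=(r.inv()*R.from_matrix(G)).as_rotvec()/.12
    print("t",round(s["time"],2),"pos",s["eef_pos"].round(4),"yaw",round(np.arctan2(M[1,1],M[0,1]),3),"w",round(s["width"],3),"f",round(s["gripper_force"],1),
      "\nturn",turn.round(2),"shift",(G.T@(np.array([x,y,z])-s["eef_pos"])/.03).round(2),"(after turn)")
if __name__=="__main__": go(*map(float,sys.argv[1:]))
E
python3 go.py .60 -.02 .22 .14
```

```text
t 1.53 pos [ 0.4342 -0.3875  0.2077] yaw 0.046 w 0.997 f 0.0 
turn [ 0.   -0.   -0.78] shift [11.36  7.18 -0.41] (after turn)
```

Call:
drive_tool(
  series=[0,0,-0.78,0,0,-0.5,1,0,0,0,1,0.7,-0.5,1,0,0,0,1,0.7,-0.5,1,0,0,0,1,0.7,-0.5,1,0,0,0,1,0.7,0,1,0,0,0,1,0.7,0,1,0,0,0,1,0.7,0,1,0,0,0,1,0.7,0,1,0,0,0,1,0.7,0,1,0,0,0,1,0.7,0,1],
)

```text
time: 2.37
eef_pos: [0.5855, -0.0944, 0.2681]
eef_rot: [2.068, 2.364, 0.0]
ft_force: [-0.1, -0.1, 0.3]
width: 1.003
gripper_force: 0.0
```

```bash
python3 - <<'E'
from h import *
i=viewer.camera_info("wrist"); f=viewer.grab_frame("wrist"); cv2.imwrite("pics/w1.png",f[:,:,::-1])
print(i["T"].round(3))
for c in("blue","yellow","red","green"):
    for r in nets.trace("wrist","jar_"+c):
        m=r["mask"]; e=r["extent"]; p0=np.r_[unproj([(e[0]+e[2])/2,(e[1]+e[3])/2],.05,i)[:2],0]
        print(c,round(r["confidence"],2),np.round(e),*fit(cyl(.01),[m],[i],p0,2))
E
python3 go.py .64 .108 .2 .14
```

```text
[[ 0.991 -0.126 -0.041  0.575]
 [ 0.133  0.945  0.299 -0.009]
 [ 0.001 -0.301  0.953  0.446]
 [ 0.     0.     0.     1.   ]]
blue 0.54 [395.   0. 413.   2.] [0.64086805 0.11121639] 0.12125748502994016
yellow 0.82 [383.  27. 447.  87.] [0.65436784 0.03903069] 0.025304104598972255
red 0.92 [377. 119. 438. 173.] [ 0.6611151  -0.02945628] 0.03364145293581566
red 0.55 [378. 185. 436. 243.] [ 0.67183377 -0.09328175] 0.03319381926347098
green 0.55 [379. 183. 439. 242.] [ 0.67195998 -0.09282516] 0.05180840664711628
t 2.62 pos [ 0.5849 -0.0963  0.2678] yaw 0.134 w 0.999 f 0.0 
turn [-0.    0.   -0.05] shift [6.49 2.77 2.26] (after turn)
```

View pics/w1.png

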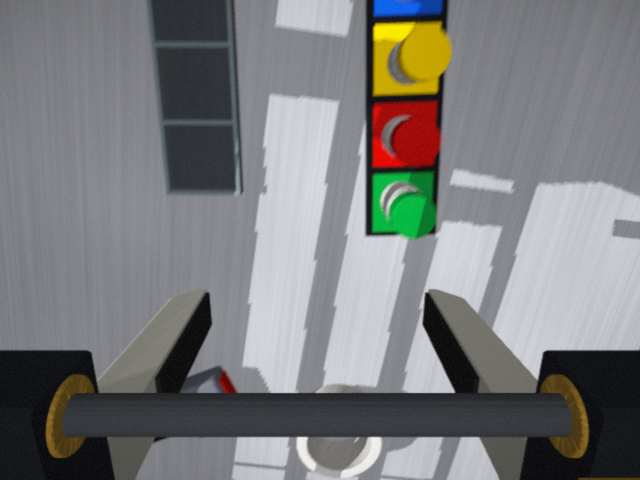

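The wrist view shows the jars on plates of the same colour: yellow (427,53), red (415,140), green (412,214), blue at the top edge. The new rack's far pocket is at (203,157). The wrist fits agree with the top and scene fits within about 3 mm.

Call:
drive_tool(
  series=[0,0,0,0.95,0.4,0.2,1,0,0,0,0.95,0.4,0.2,1,0,0,0,0.95,0.4,0.2,1,0,0,0,0.95,0.4,0.2,1,0,0,0,0.95,0.4,0.2,1,0,0,0,0.95,0.4,0.2,1,0,0,0,0.87,0.4,0.2,1,0,0,0,0,0,0.5,1,0,0,0,0,0,0.5,1,0,0,0,0,0,0,1],
)

```text
time: 3.45
eef_pos: [0.6409, 0.1088, 0.1921]
eef_rot: [-2.068, -2.362, 0.005]
ft_force: [1.1, -0.4, 0.5]
width: 0.996
gripper_force: 0.0
```

```bash
python3 - <<'E'
from h import *
i=viewer.camera_info("top")
for uv in((319,331),(353,326),(387,320),(421,316)): print(unproj(uv,.006,i).round(4))
for yaw,c in((.125,(.4505,.0255)),):
    for y in(.105,.035,-.035,-.105): print("pocket",place(np.array([[0,y,0]]),(*c,yaw)).round(4))
i=viewer.camera_info("wrist"); f=viewer.grab_frame("wrist"); cv2.imwrite("pics/w2.png",f[:,:,::-1])
for t,P in(("new_rack",RACK),):
    for r in nets.trace("wrist",t): print(r["confidence"],np.round(r["extent"]))
for r in nets.trace("wrist","jar_blue"):
    print(np.round(r["extent"]),r["confidence"],*fit(cyl(.01),[r["mask"]],[i],[.64,.11,0],2))
E
python3 go.py .640 .110 .055 .14
```

```text
[0.4351 0.1304 0.006 ]
[0.4437 0.0605 0.006 ]
[ 0.4542 -0.0095  0.006 ]
[ 0.4608 -0.0794  0.006 ]
pocket [[0.4374 0.1297 0.    ]]
pocket [[0.4461 0.0602 0.    ]]
pocket [[ 0.4549 -0.0092  0.    ]]
pocket [[ 0.4636 -0.0787  0.    ]]
0.74 [ 11.  57. 154. 379.]
0.55 [285. 247. 355. 310.]
[287. 186. 344. 258.] 0.59 [0.63960862 0.10938694] 0.024173674210357987
t 3.6 pos [0.642  0.1089 0.1964] yaw 0.132 w 1.003 f 0.0 
turn [ 0.    0.   -0.07] shift [ 0.05 -0.06  4.71] (after turn)
```

View pics/w2.png

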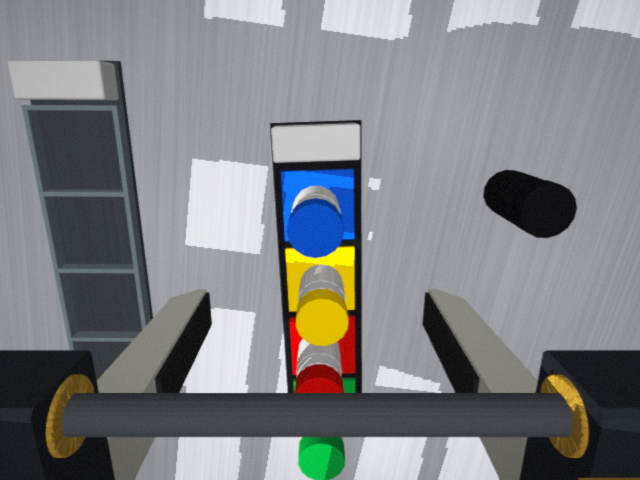

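The jar is centred between the fingers at (315,222), so I'll descend and grip.

Call:
drive_tool(
  series=[0,0,0,0,0,0.95,1,0,0,0,0,0,0.95,1,0,0,0,0,-0.05,0.95,1,0,0,0,0,0,0.95,1,0,0,0,0,0,0.9,1,0,0,0,0,0,0,1,0,0,0,0,0,0,-1,0,0,0,0,0,0,-1,0,0,0,0,0,0,-1,0,0,0,0,0,0,-1],
  newtons=20,
)

```text
time: 4.43
eef_pos: [0.6415, 0.1101, 0.0571]
eef_rot: [2.067, 2.363, 0.003]
ft_force: [0.5, -0.5, 0.4]
width: 0.766
gripper_force: 0.0
```

Call:
drive_tool(
  series=[0,0,0,0,0,0,-1,0,0,0,0,0,0,-1,0,0,0,0,0,0,-1,0,0,0,0,0,0,-1],
)

```text
time: 4.77
eef_pos: [0.6406, 0.1102, 0.055]
eef_rot: [2.068, 2.365, 0.0]
ft_force: [-0.4, -0.1, 0.4]
width: 0.475
gripper_force: 0.0
```

```bash
python3 go.py .463 -.079 .155 .125
```

```text
t 4.77 pos [0.6406 0.1102 0.055 ] yaw 0.134 w 0.475 f 0.0 
turn [ 0.   -0.    0.07] shift [-5.52 -6.66 -3.33] (after turn)
```

Call:
drive_tool(
  series=[0,0,0,0,0,0,-1,0,0,0,0,0,0,-1,0,0,0,0,0,0,-1,0,0,0,0,0,-0.3,-1,0,0,0,0,0,-0.6,-1,0,0,0,0,0,-0.9,-1,0,0,0,0,0,-0.9,-1,0,0,0,0,0,-0.6,-1],
)

```text
time: 5.43
eef_pos: [0.6409, 0.1102, 0.1572]
eef_rot: [2.067, 2.364, 0.003]
ft_force: [0.3, -0.2, -1.5]
width: 0.427
gripper_force: 19.9
```

```bash
python3 go.py .463 -.079 .155 .125
```

```text
t 5.43 pos [0.6409 0.1102 0.1572] yaw 0.134 w 0.427 f 19.9 
turn [ 0.02 -0.    0.07] shift [-5.52 -6.67  0.07] (after turn)
```

Call:
drive_tool(
  series=[0,0,0.07,-0.4,-0.5,0,-1,0,0,0,-0.7,-0.85,0,-1,0,0,0,-0.75,-0.9,0,-1,0,0,0,-0.75,-0.9,0,-1,0,0,0,-0.75,-0.9,0,-1,0,0,0,-0.75,-0.9,0,-1,0,0,0,-0.7,-0.85,0,-1,0,0,0,-0.5,-0.6,0,-1,0,0,0,-0.2,-0.25,0,-1,0,0,0,0,0,0,-1],
)

```text
time: 6.27
eef_pos: [0.4626, -0.0796, 0.1547]
eef_rot: [2.08, 2.353, 0.001]
ft_force: [-0.1, -0.3, -1.9]
width: 0.426
gripper_force: 19.9
```

```bash
python3 - <<'E'
from h import *
f=viewer.grab_frame("wrist"); cv2.imwrite("pics/w3.png",f[:,:,::-1])
E
python3 go.py .463 -.079 .052 .125
```

```text
t 6.32 pos [ 0.4634 -0.0789  0.1545] yaw 0.124 w 0.425 f 19.9 
turn [ 0.01  0.   -0.01] shift [-0.   -0.01  3.42] (after turn)
```

View pics/w3.png

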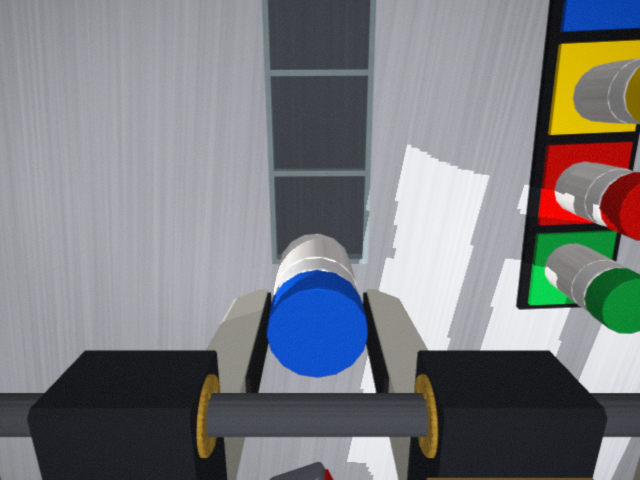

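The blue jar is in the grip, with its lid at (317,325), in line with the row and over the far pocket at (320,215). I'll lower and release it.

Call:
drive_tool(
  series=[0,0,0,0,0,0.8,-1,0,0,0,0,0,0.9,-1,0,0,0,0,0,0.9,-1,0,0,0,0,0,0.5,-1,0,0,0,0,0,0.3,-1,0,0,0,0,0,0,-1,0,0,0,0,0,0,-1],
)

```text
time: 6.9
eef_pos: [0.464, -0.078, 0.0521]
eef_rot: [-2.077, -2.357, -0.0]
ft_force: [0.1, -0.2, -0.3]
width: 0.425
gripper_force: 19.9
```

```bash
python3 go.py .463 -.079 .051 .125; python3 -c "
from workcell import robot;print(robot.observe()['ft_force'])"
```

```text
t 6.9 pos [ 0.464  -0.078   0.0521] yaw 0.126 w 0.425 f 19.9 
turn [-0.   -0.    0.01] shift [-0.03 -0.04  0.04] (after turn)
[ 0.0501545  -0.20597947 -0.33539901]
```

Call:
drive_tool(
  series=[0,0,0,0,0,0,0,0,0,0,0,0,0,1,0,0,0,0,0,0,1,0,0,0,0,0,0,1,0,0,0,0,0,-0.5,1,0,0,0,0,0,-0.9,1,0,0,0,0,0,-0.9,1,0,0,0,0,0,-0.9,1,0,0,0,0,0,-0.5,1],
)

```text
time: 7.65
eef_pos: [0.464, -0.0787, 0.1663]
eef_rot: [2.076, 2.354, 0.003]
ft_force: [0.5, -0.2, 0.7]
width: 0.988
gripper_force: 0.0
```

```bash
python3 - <<'E'
from h import *
i=viewer.camera_info("top")
f=viewer.grab_frame("top"); cv2.imwrite("pics/t2.png",cv2.resize(f[160:390,240:500,::-1],None,fx=2.4,fy=2.4,interpolation=2))
E
python3 go.py .653 .038 .155 .14
```

```text
t 7.7 pos [ 0.4646 -0.0789  0.1683] yaw 0.125 w 0.991 f 0.0 
turn [ 0.05  0.02 -0.12] shift [2.98 6.76 0.44] (after turn)
```

View pics/t2.png

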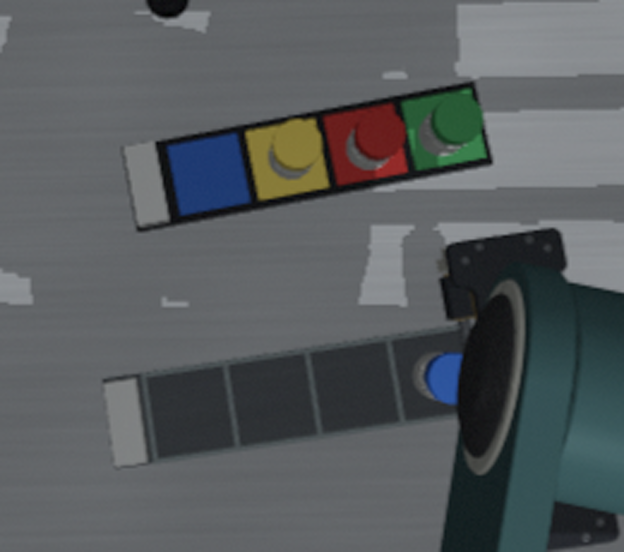

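The blue jar stands upright in the far pocket, lid at (445,378) in the crop. Next is yellow.

Call:
drive_tool(
  series=[0,0,-0.12,0.2,0.46,0,1,0,0,0,0.4,0.9,0,1,0,0,0,0.4,0.9,0,1,0,0,0,0.4,0.9,0,1,0,0,0,0.4,0.9,0,1,0,0,0,0.4,0.9,0,1,0,0,0,0.4,0.9,0,1,0,0,0,0.38,0.9,0,1,0,0,0,0,0,0,1,0,0,0,0,0,0,1],
)

```text
time: 8.53
eef_pos: [0.6522, 0.0386, 0.1617]
eef_rot: [-2.059, -2.371, 0.002]
ft_force: [-1.1, -0.2, -0.2]
width: 0.998
gripper_force: 0.0
```

```bash
python3 - <<'E'
from h import *
i=viewer.camera_info("wrist"); viewer.grab_frame("wrist")
for r in nets.trace("wrist","jar_yellow"):
    print(np.round(r["extent"]),r["confidence"],*fit(cyl(.01),[r["mask"]],[i],[.653,.038,0],2))
E
python3 go.py .653 .038 .055 .14
```

```text
[288. 192. 350. 277.] 0.81 [0.65413772 0.03886518] 0.028529958724543003
[504.  75. 625. 142.] 0.69 [0.653 0.038] 1.0
[282. 332. 358. 395.] 0.5 [0.653 0.038] 1.0
t 8.63 pos [0.6513 0.0377 0.1625] yaw 0.14 w 1.004 f 0.0 
turn [-0.01  0.   -0.  ] shift [0.   0.06 3.58] (after turn)
```

Call:
drive_tool(
  series=[0,0,0,0,0.06,0.6,1,0,0,0,0,0,0.9,1,0,0,0,0,0,0.9,1,0,0,0,0,0,0.8,1,0,0,0,0,0,0.38,1,0,0,0,0,0,0,-1,0,0,0,0,0,0,-1,0,0,0,0,0,0,-1,0,0,0,0,0,0,-1,0,0,0,0,0,0,-1],
  newtons=20,
)

```text
time: 9.47
eef_pos: [0.6542, 0.0382, 0.057]
eef_rot: [2.06, 2.37, 0.002]
ft_force: [-0.1, 0.2, -1.2]
width: 0.693
gripper_force: 0.0
```

Call:
drive_tool(
  series=[0,0,0,0,0,0,-1,0,0,0,0,0,0,-1,0,0,0,0,0,0,-1,0,0,0,0,0,0,-1,0,0,0,0,0,0,-1,0,0,0,0,0,-0.3,-1,0,0,0,0,0,-0.6,-1,0,0,0,0,0,-0.9,-1,0,0,0,0,0,-0.9,-1,0,0,0,0,0,-0.6,-1],
)

```text
time: 10.3
eef_pos: [0.654, 0.0383, 0.1578]
eef_rot: [2.06, 2.37, 0.002]
ft_force: [0.2, -0.2, -0.5]
width: 0.423
gripper_force: 20.0
```

```bash
python3 go.py .4547 -.0093 .155 .125
```

```text
t 10.3 pos [0.654  0.0383 0.1578] yaw 0.14 w 0.423 f 20.0 
turn [0.02 0.   0.12] shift [-0.74 -6.79  0.09] (after turn)
```

Call:
drive_tool(
  series=[0,0,0.12,-0.06,-0.5,0,-1,0,0,0,-0.1,-0.9,0,-1,0,0,0,-0.1,-0.9,0,-1,0,0,0,-0.1,-0.95,0,-1,0,0,0,-0.1,-0.95,0,-1,0,0,0,-0.1,-0.95,0,-1,0,0,0,-0.1,-0.9,0,-1,0,0,0,-0.08,-0.5,0,-1,0,0,0,0,-0.24,0,-1,0,0,0,0,0,0,-1],
)

```text
time: 11.13
eef_pos: [0.4538, -0.0096, 0.1553]
eef_rot: [2.078, 2.355, 0.001]
ft_force: [0.5, 0.1, -1.6]
width: 0.427
gripper_force: 20.0
```

```bash
python3 go.py .4547 -.0093 .0525 .125
```

```text
t 11.13 pos [ 0.4538 -0.0096  0.1553] yaw 0.125 w 0.427 f 20.0 
turn [ 0.01  0.   -0.  ] shift [0.   0.03 3.43] (after turn)
```

Call:
drive_tool(
  series=[0,0,0,0,0,0.8,-1,0,0,0,0,0,0.9,-1,0,0,0,0,0,0.9,-1,0,0,0,0,0,0.5,-1,0,0,0,0,0,0.3,-1,0,0,0,0,0,0,-1,0,0,0,0,0,0,-1],
)

```text
time: 11.72
eef_pos: [0.455, -0.0093, 0.0527]
eef_rot: [-2.078, -2.356, 0.0]
ft_force: [0.4, -0.1, -0.4]
width: 0.425
gripper_force: 20.0
```

Call:
drive_tool(
  series=[0,0,0,0,0,0,0,0,0,0,0,0,0,1,0,0,0,0,0,0,1,0,0,0,0,0,0,1,0,0,0,0,0,-0.5,1,0,0,0,0,0,-0.9,1,0,0,0,0,0,-0.9,1,0,0,0,0,0,-0.9,1,0,0,0,0,0,-0.4,1],
)

```text
time: 12.47
eef_pos: [0.4552, -0.0095, 0.1642]
eef_rot: [2.076, 2.354, 0.004]
ft_force: [0.7, -0.5, 1.7]
width: 0.984
gripper_force: 0.0
```

```bash
python3 go.py .661 -.0295 .16 .14
```

```text
t 12.47 pos [ 0.4552 -0.0095  0.1642] yaw 0.125 w 0.984 f 0.0 
turn [ 0.03  0.01 -0.12] shift [-1.62  6.7   0.14] (after turn)
```

Call:
drive_tool(
  series=[0,0,-0.12,-0.1,0.4,0,1,0,0,0,-0.22,0.9,0,1,0,0,0,-0.22,0.9,0,1,0,0,0,-0.22,0.9,0,1,0,0,0,-0.22,0.9,0,1,0,0,0,-0.22,0.9,0,1,0,0,0,-0.22,0.9,0,1,0,0,0,-0.2,0.9,0,1,0,0,0,0,0,0,1,0,0,0,0,0,0,1],
)

```text
time: 13.3
eef_pos: [0.6605, -0.0298, 0.1589]
eef_rot: [-2.06, -2.37, 0.002]
ft_force: [-0.9, 0.1, 0.1]
width: 1.0
gripper_force: 0.0
```

```bash
python3 - <<'E'
from h import *
i=viewer.camera_info("wrist"); f=viewer.grab_frame("wrist"); cv2.imwrite("pics/w4.png",f[:,:,::-1])
for c,p in(("red",[.661,-.03,0]),("green",[.671,-.094,0])):
  for r in nets.trace("wrist","jar_"+c):
    print(c,np.round(r["extent"]),r["confidence"],*fit(cyl(.01),[r["mask"]],[i],p,2))
E
python3 go.py .661 -.0295 .055 .14
```

```text
red [283. 194. 350. 280.] 0.88 [ 0.66107969 -0.02914923] 0.030760319039909723
green [289. 275. 350. 365.] 0.98 [ 0.67170851 -0.09319536] 0.05024255500432884
t 13.45 pos [ 0.6594 -0.0297  0.1603] yaw 0.14 w 1.001 f 0.0 
turn [-0. -0. -0.] shift [-0.    0.05  3.51] (after turn)
```

View pics/w4.png

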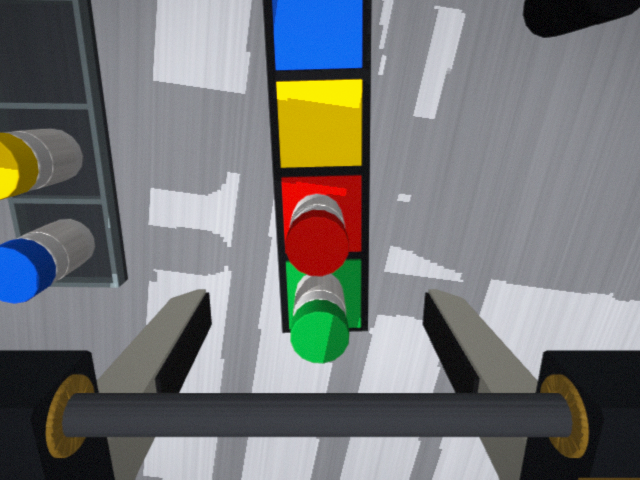

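Blue (25,270) and yellow (15,165) stand upright in their pockets. Red (318,240) is centred between the fingers, so I'll grip it.

Call:
drive_tool(
  series=[0,0,0,0,0.05,0.6,1,0,0,0,0,0,0.9,1,0,0,0,0,0,0.9,1,0,0,0,0,0,0.8,1,0,0,0,0,0,0.31,1,0,0,0,0,0,0,-1,0,0,0,0,0,0,-1,0,0,0,0,0,0,-1,0,0,0,0,0,0,-1,0,0,0,0,0,0,-1],
  newtons=20,
)

```text
time: 14.28
eef_pos: [0.6622, -0.0296, 0.0567]
eef_rot: [2.06, 2.37, 0.002]
ft_force: [-0.3, 0.1, -0.4]
width: 0.692
gripper_force: 0.0
```

Call:
drive_tool(
  series=[0,0,0,0,0,0,-1,0,0,0,0,0,0,-1,0,0,0,0,0,0,-1,0,0,0,0,0,0,-1,0,0,0,0,0,0,-1,0,0,0,0,0,-0.3,-1,0,0,0,0,0,-0.6,-1,0,0,0,0,0,-0.9,-1,0,0,0,0,0,-0.9,-1,0,0,0,0,0,-0.6,-1],
)

```text
time: 15.12
eef_pos: [0.662, -0.0296, 0.1575]
eef_rot: [2.06, 2.37, 0.002]
ft_force: [-0.2, -0.7, -1.0]
width: 0.428
gripper_force: 20.0
```

```bash
python3 go.py .4455 .0602 .155 .125
```

```text
t 15.12 pos [ 0.662  -0.0296  0.1575] yaw 0.14 w 0.428 f 20.0 
turn [0.02 0.   0.12] shift [ 3.87 -6.79  0.08] (after turn)
```

Call:
drive_tool(
  series=[0,0,0.12,0.3,-0.5,0,-1,0,0,0,0.5,-0.9,0,-1,0,0,0,0.55,-0.9,0,-1,0,0,0,0.55,-0.95,0,-1,0,0,0,0.55,-0.95,0,-1,0,0,0,0.55,-0.95,0,-1,0,0,0,0.5,-0.9,0,-1,0,0,0,0.27,-0.5,0,-1,0,0,0,0.1,-0.24,0,-1,0,0,0,0,0,0,-1],
)

```text
time: 15.95
eef_pos: [0.4443, 0.0603, 0.1551]
eef_rot: [2.076, 2.356, 0.002]
ft_force: [0.0, -0.6, -0.2]
width: 0.425
gripper_force: 20.0
```

```bash
python3 go.py .4455 .0602 .0525 .125
```

```text
t 15.95 pos [0.4443 0.0603 0.1551] yaw 0.126 w 0.425 f 20.0 
turn [0.01 0.   0.01] shift [-0.01  0.04  3.42] (after turn)
```

Call:
drive_tool(
  series=[0,0,0,0,0,0.8,-1,0,0,0,0,0,0.9,-1,0,0,0,0,0,0.9,-1,0,0,0,0,0,0.5,-1,0,0,0,0,0,0.3,-1,0,0,0,0,0,0,-1,0,0,0,0,0,0,-1],
)

```text
time: 16.53
eef_pos: [0.4456, 0.0597, 0.0524]
eef_rot: [-2.079, -2.356, 0.0]
ft_force: [-0.1, -0.2, -1.0]
width: 0.423
gripper_force: 20.0
```

Call:
drive_tool(
  series=[0,0,0,0,0,0,0,0,0,0,0,0,0,1,0,0,0,0,0,0,1,0,0,0,0,0,0,1,0,0,0,0,0,-0.5,1,0,0,0,0,0,-0.9,1,0,0,0,0,0,-0.9,1,0,0,0,0,0,-0.9,1,0,0,0,0,0,-0.4,1],
)

```text
time: 17.28
eef_pos: [0.4458, 0.0601, 0.1639]
eef_rot: [2.076, 2.354, 0.005]
ft_force: [-0.3, -0.3, 0.2]
width: 0.988
gripper_force: 0.0
```

```bash
python3 go.py .6705 -.0935 .16 .14
```

```text
t 17.28 pos [0.4458 0.0601 0.1639] yaw 0.125 w 0.988 f 0.0 
turn [ 0.03  0.   -0.12] shift [-6.11  6.7   0.13] (after turn)
```

Call:
drive_tool(
  series=[0,0,-0.12,-0.4,0.4,0,1,0,0,0,-0.8,0.9,0,1,0,0,0,-0.8,0.9,0,1,0,0,0,-0.8,0.9,0,1,0,0,0,-0.85,0.9,0,1,0,0,0,-0.85,0.9,0,1,0,0,0,-0.8,0.9,0,1,0,0,0,-0.8,0.9,0,1,0,0,0,0,0,0,1,0,0,0,0,0,0,1],
)

```text
time: 18.12
eef_pos: [0.6698, -0.0944, 0.1581]
eef_rot: [-2.061, -2.368, 0.002]
ft_force: [-0.1, -0.4, -0.5]
width: 1.002
gripper_force: 0.0
```

```bash
python3 - <<'E'
from h import *
i=viewer.camera_info("wrist"); f=viewer.grab_frame("wrist")
for c,p in(("green",[.671,-.094,0]),):
  for r in nets.trace("wrist","jar_"+c):
    print(c,np.round(r["extent"]),r["confidence"],*fit(cyl(.01),[r["mask"]],[i],p,2))
E
python3 go.py .671 -.0935 .055 .14
```

```text
green [288. 197. 356. 279.] 0.94 [ 0.6718163  -0.09310407] 0.03481476003845296
t 18.22 pos [ 0.6688 -0.0932  0.1596] yaw 0.14 w 1.001 f 0.0 
turn [-0.01 -0.   -0.  ] shift [-0.02  0.07  3.49] (after turn)
```

Call:
drive_tool(
  series=[0,0,0,0,0.08,0.6,1,0,0,0,0,0,0.9,1,0,0,0,0,0,0.9,1,0,0,0,0,0,0.8,1,0,0,0,0,0,0.29,1,0,0,0,0,0,0,-1,0,0,0,0,0,0,-1,0,0,0,0,0,0,-1,0,0,0,0,0,0,-1,0,0,0,0,0,0,-1],
  newtons=20,
)

```text
time: 19.05
eef_pos: [0.6722, -0.0932, 0.057]
eef_rot: [2.06, 2.37, 0.002]
ft_force: [0.4, -0.3, -0.6]
width: 0.688
gripper_force: 0.0
```

Call:
drive_tool(
  series=[0,0,0,0,0,0,-1,0,0,0,0,0,0,-1,0,0,0,0,0,0,-1,0,0,0,0,0,0,-1,0,0,0,0,0,0,-1,0,0,0,0,0,-0.3,-1,0,0,0,0,0,-0.6,-1,0,0,0,0,0,-0.9,-1,0,0,0,0,0,-0.9,-1,0,0,0,0,0,-0.6,-1],
)

```text
time: 19.88
eef_pos: [0.672, -0.0932, 0.1579]
eef_rot: [2.06, 2.37, 0.002]
ft_force: [0.4, 0.2, -1.5]
width: 0.424
gripper_force: 20.0
```

```bash
python3 go.py .4365 .1298 .155 .125
```

```text
t 19.88 pos [ 0.672  -0.0932  0.1579] yaw 0.14 w 0.424 f 20.0 
turn [0.02 0.01 0.12] shift [ 8.35 -6.86  0.1 ] (after turn)
```

Call:
drive_tool(
  series=[0,0,0.12,0.5,-0.4,0,-1,0,0,0,0.95,-0.8,0,-1,0,0,0,0.95,-0.8,0,-1,0,0,0,0.95,-0.8,0,-1,0,0,0,0.95,-0.8,0,-1,0,0,0,0.95,-0.8,0,-1,0,0,0,0.95,-0.8,0,-1,0,0,0,0.95,-0.8,0,-1,0,0,0,0.8,-0.6,0,-1,0,0,0,0.4,-0.26,0,-1],
)

```text
time: 20.72
eef_pos: [0.4338, 0.1312, 0.1553]
eef_rot: [2.076, 2.357, 0.002]
ft_force: [0.5, -0.3, -0.6]
width: 0.426
gripper_force: 20.0
```

Call:
drive_tool(
  series=[0,0,0,0,0,0,-1,0,0,0,0,0,0,-1],
)

```text
time: 20.88
eef_pos: [0.4359, 0.1298, 0.1552]
eef_rot: [2.076, 2.357, 0.001]
ft_force: [0.6, 0.1, -0.6]
width: 0.425
gripper_force: 20.0
```

```bash
python3 go.py .4365 .1298 .0525 .125;  python3 - <<'E'
from h import *
f=viewer.grab_frame("wrist"); cv2.imwrite("pics/w5.png",f[:,:,::-1])
E
```

```text
t 20.88 pos [0.4359 0.1298 0.1552] yaw 0.127 w 0.425 f 20.0 
turn [0.01 0.   0.01] shift [-0.    0.02  3.42] (after turn)
```

View pics/w5.png

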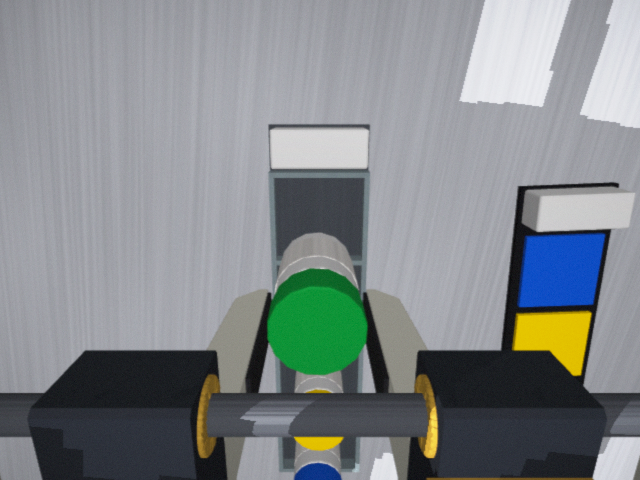

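Green's lid is at (317,325), and the pocket next to the block spans rows 175 to 262. That matches the geometry when blue was placed, so I'll lower and release.

Call:
drive_tool(
  series=[0,0,0,0,0,0.8,-1,0,0,0,0,0,0.9,-1,0,0,0,0,0,0.9,-1,0,0,0,0,0,0.5,-1,0,0,0,0,0,0.3,-1,0,0,0,0,0,0,-1,0,0,0,0,0,0,-1],
)

```text
time: 21.52
eef_pos: [0.4366, 0.129, 0.0527]
eef_rot: [-2.079, -2.355, 0.0]
ft_force: [0.4, -0.6, -0.7]
width: 0.426
gripper_force: 20.0
```

Call:
drive_tool(
  series=[0,0,0,0,0,0,0,0,0,0,0,0,0,1,0,0,0,0,0,0,1,0,0,0,0,0,0,1,0,0,0,0,0,-0.5,1,0,0,0,0,0,-0.9,1,0,0,0,0,0,-0.9,1,0,0,0,0,0,-0.9,1,0,0,0,0,0,-0.9,1],
)

```text
time: 22.27
eef_pos: [0.4358, 0.1295, 0.177]
eef_rot: [2.078, 2.356, 0.001]
ft_force: [0.5, -0.6, -0.2]
width: 0.99
gripper_force: 0.0
```

Call:
drive_tool(
  series=[0,0,0,-1,0,-0.5,1,0,0,0,-1,0,-0.5,1,0,0,0,-1,0,0,1,0,0,0,-1,0,0,1,0,0,0,-1,0,0,1,0,0,0,-1,0,0,1,0,0,0,-1,0,0,1,0,0,0,-1,0,0,1,0,0,0,-1,0,0,1,0,0,0,-0.5,0,0,1],
)

```text
time: 23.1
eef_pos: [0.4716, -0.156, 0.2056]
eef_rot: [2.079, 2.354, -0.0]
ft_force: [0.8, 0.6, -0.7]
width: 1.006
gripper_force: 0.0
```

Run:
```python
from h import *
s=viewer.grab_frame("scene"); cv2.imwrite("pics/s9.png",s[:,:,::-1])
print(robot.observe()["time"],robot.observe()["eef_pos"])
for n in("scene","top"):
  i=viewer.camera_info(n); viewer.grab_frame(n)
  for c,p in(("blue",[.463,-.079,0]),("yellow",[.4547,-.009,0]),("red",[.4455,.06,0]),("green",[.4365,.13,0])):
    for r in nets.trace(n,"jar_"+c):
      x,q=fit(cyl(.006),[r["mask"]],[i],p,2)
      if q<.5: print(n,c,(place(np.array([[*(x-[.4505,.0255]),0]]),(0,0,-.125))[0,:2]).round(4),round(q,3))
```

```text
23.15 [ 0.47167625 -0.15691755  0.20539547]
scene blue [ 0.0004 -0.1052] 0.043
scene yellow [ 0.0001 -0.0326] 0.061
scene red [0.0011 0.0337] 0.042
scene green [-0.0005  0.1043] 0.067
top blue [-0.0033 -0.105 ] 0.094
top yellow [-0.0025 -0.0344] 0.161
top red [-0.0043  0.0343] 0.052
top green [-0.0037  0.1021] 0.05
```

View pics/s9.png

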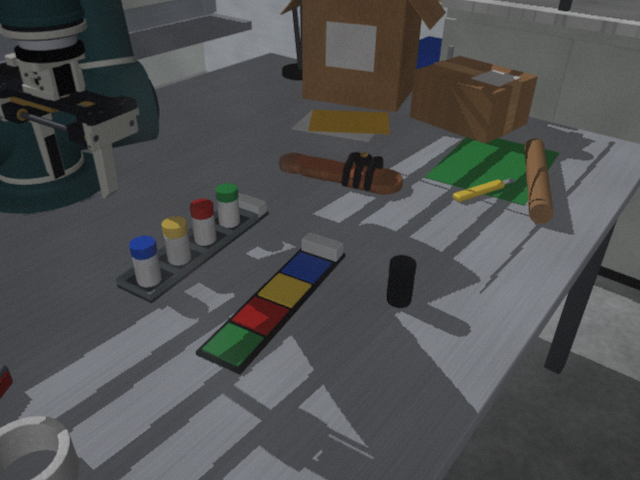

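All four jars stand upright in their pockets: green (228,205) next to the block, red (203,222), yellow (177,240), blue (146,262). The sandal is unmoved and the arm is clear, so I'll hand in.

```bash
python3 -c "
from workcell import robot; print(robot.close_job())"
```

```text
the job is handed in; nothing more can be done
None
```

The job is handed in with all four jars upright in the new rack in reverse order (green next to the white block, then red, yellow, blue), each measured within 5 mm of its pocket centre, and the sandal left in place; the hand-in call returned no verdict.

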